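Wind the brush machine's timer and hold its start switch over

ROBOT

A 6-joint arm with a two-finger parallel gripper is mounted at the origin on the work surface. World frame = base frame: x ahead of the robot, y to its left, z up, the work surface at z = 0. Lengths are in m, angles in rad, forces in N, time in s.
With the tool pointing down it reaches from about 0.375 to 0.975 m from the base axis. Payload 3.8 kg.
Tool frame: the origin (TCP) lies on the mounting face of the last link; the fingertips stand 173 mm ahead of it and the grasp point (between the pads) lies bot.hold_point_z ahead of it (bot.hold_point_z is the distance from the TCP to the grasp point, in m); z points along the fingers, y is the line along which they close (so a half turn about z gives the same grasp; the last joint's range is limited). The gripper opens to 85 mm and grips with 20 to 120 N. Pads are 22 mm wide; open, the fingers measure 114 mm over their backs; the gripper's body (76 mm by 85 mm) begins 54 mm behind the grasp point. The pads swing forward as they close: fully open they stand 13 mm farther back than shut.
Start: joints at [-1.339, 0.264, 1.604, -0, 1.274, -0.037], TCP at [0.179, -0.651, 0.405] pointing down, gripper open.
Joint ranges: [-2.63, 2.63], [-0.94, 2.18], [0.31, 2.57], [-1.31, 4.45], [0, 2.66], [-2.55, 2.55]. Speed limits (rad/s): [2.57, 2.57, 3.14, 3.14, 3.14, 3.14].

INTERFACE

Orientations are given as [roll, pitch, yaw] about the fixed x, y, z axes, in that order (R = Rz(yaw) Ry(pitch) Rx(roll)).
In Python, from cell import bot gives the robot as it stands. The module is installed in compiled form; this text tells all that it offers.
- The arm moves only by the shell command python3 -m inch 'ROWS' [FORCE]. ROWS is a JSON object of lists of equal length, an entry for each row: "travel": the shift along the tool's x, y, z in m, a list of three; "twist": the turn about the tool's z in rad; "jaw": the opening, from 0 (shut) to 1 (fully open). In form: {"travel": [[dx, dy, dz], ...], "twist": [twist, ...], "jaw": [jaw, ...]}. A call has 1 to 5 rows; each row shifts and turns the commanded pose from where the row before left it, along the tool's axes as they then stand; what a row does not reach is not made up. A row lasts 1/12 s, in which the tool goes at most 41.7 mm and 7.16 degrees, less where a joint would pass 70% of its speed; a pose out of reach is approached as far as the arm can. A call is refused whole if a number of a shift passes 0.0417 or a number of a turn 0.125, either way. A call with a gripper value outside its range is refused whole. The fingers move at their own pace and stop on an object; FORCE is the grip in N (left out, the last holds). Time passes only in rows, so rows that do not move let the fingers close. It gives the time, the measured TCP pose, the force, the opening and the grip force at its end, in the units of the state.
- bot.observe(): the state, without advancing time (a new reading comes with each control period).
- bot.capture(name): name is "side" or "top"; returns a dict with "pixels" (420x560x3 uint8, red, green, blue), "intrinsics" (3x3 intrinsics, pixels), "D" ([k1, k2, p1, p2, k3] as OpenCV has them; the pictures are not rectified), "eye" and "attitude" of the camera in the world. Camera axes: x right, y down, z forward; pixel columns grow to the right and rows downward; lengths in m; the calibration is good to about 2 mm. A picture is of the moment at which its call begins. There is no depth.
- bot.finish_job(): hands the job in; it is judged then, once.
The state is a dict: "time_s": time; "joint_positions": joint angles; "qd": joint speeds; "joint_torque": joint torques, N m; "position": TCP position; "eef_rot": TCP orientation; "contact_force": force on the tool from outside, world axes, zero at the start; "torque": the same for the moment, N m; "grip_width": finger opening in m; "grasp_force": force on a finger pad.
Only numpy, scipy, OpenCV 4.12 (cv2) and the standard library are available. Lean on these libraries where they do the work, as an engineer would, in place of code of your own. Each camera call takes 0.05 s, during which the arm holds its last target. There are 200 camera calls.

TASK

Get the shoe-brush machine going: wind its spring timer (the round knob) clockwise all the way to its stop, then turn the start switch (the bar handle beside it) clockwise past its first two clicks, right up to the third position at the end of its travel, and keep it held there against its spring. Finish while still holding the switch there with the gripper: do not let go, because it springs back. Leave the soap in its dish and the dauber where they are.

Things in the scene. Friction and masses are not known exactly. Their poses are not given: they have to be found in the camera images.
- machine: Grey bench shoe-brush machine, bolted down. Origin on the counter, midway between timer and start switch; x from the control cabinet (robot side) to the motor, y to the operator's left, z up. Cabinet: x -65 to 85 mm, 300 mm wide, flat top 100 mm up. Motor along y behind it: axis x = 175 mm, 105 mm up, top 163 mm up; a 152 mm round brush at each end, y 150 to 196 mm, top 181 mm up.
- timer_grip (a point): On the axis of the spring timer's knob, 4 mm below its flat top, 130 mm above the counter, 75 mm left (+y) of the machine's origin. Black round fluted knob, 37 mm across, 26 mm high, grippable across at any angle; skirt below it 50 mm across, 5 mm thick; round dial plate 86 mm across. Site x: along the knob's white pointer line, z up; turns with the knob.
- timer (a joint): Timer angle, rad, growing as it is wound clockwise seen from above: 0 run down, 4.2 fully wound, at its stop. At 0 the pointer stands 2.1 rad counterclockwise of the machine's x axis, at 4.2 it stands 2.1 rad clockwise of it: the two long marks on the dial plate. Starts at 0.5 to 1.2. Winding takes 0.06 to 0.09 N m; left alone it runs back only about 0.15 rad a minute.
- switch_grip (a point): On the axis of the start switch, amid its bar handle, 6 mm below the handle's top, 131 mm above the counter, 75 mm right (-y) of the machine's origin. Black bar 61 mm long (28 mm behind the axis, 33 mm ahead), 13 mm thick, 28 mm high, narrower nose with a white line at the pointing end; skirt 48 mm across, 6 mm thick. Site x: along the bar to its pointing end, z up; turns with it.
- switch (a joint): Start switch angle, rad, growing clockwise seen from above: 0 off (as found), clicks that stay at 0.42 and 0.84, third position 1.26 at the end stop. The bar points 0.63 rad counterclockwise of the machine's x axis at 0, 0.63 rad clockwise of it at 1.26. Each click takes about 0.1 N m; past the second a spring pushes back with 0.2 N m; let go, it returns to the second.
- dish: Bystander: round tin dish, 112 mm across the rim, 20 mm high, loose on the counter; origin at the centre of its underside.
- soap: Bystander: amber bar of saddle soap, 62 x 40 x 22 mm, lying loose in the dish; origin at the centre of its underside.
- dauber: Bystander: round dauber standing on its bristles, 50 mm across, with a turned maple handle, 104 mm high; origin at the centre of its underside.

How it is judged:
By the outcome, as a careful person would: the job done as asked, in the order asked, and still so for the second after the job is handed in, while the arm keeps its last pose, push and grip.
It also fails if it takes over 51 s, if anything falls off the work surface, if the arm or the gripper's body presses on something with over 40 N, if the wrist force passes 120 N, or if a joint passes its speed limit or range.

## Working session

There is one attempt and no reset: what is moved stays moved. The work goes in short steps, Python scripts to look and compute and a shell command to move; the robot and the scene stay as the last step left them, time stands still between calls to the robot, and variables do not carry over. Pictures are saved under pics/ and viewed, at most 10 in all, crops included, and the job is handed in when it is done.

```bash
mkdir -p pics
python3 - <<'E'
from cell import bot
import cv2
s=bot.observe();print({k:s[k] for k in('time_s','position','eef_rot','grip_width')},bot.hold_point_z)
for n in('top','side'):
    c=bot.capture(n);cv2.imwrite(f'pics/{n}0.png',c['pixels'][:,:,::-1]);print(n,c['intrinsics'],c['D'],c['eye'],c['attitude'])
E
```

```text
{'time_s': 0.0, 'position': array([ 0.17918777, -0.65041766,  0.40336281]), 'eef_rot': array([-3.13933067e+00, -7.08177934e-05,  2.68821632e-01]), 'grip_width': 0.08576422909075117} 0.1547
top [[462.92496305   0.         277.34932216]
 [  0.         462.92496305 211.29303281]
 [  0.           0.           1.        ]] [-0.0611434  0.         0.         0.         0.       ] [0.47362026 0.07476984 1.14886968] [-3.0626717  -0.02120279 -1.57117699]
side [[448.77208579   0.         279.67420617]
 [  0.         448.77208579 214.89296177]
 [  0.           0.           1.        ]] [-0.12429029  0.          0.          0.          0.        ] [0.36453325 0.8302539  0.56206748] [-2.09134042 -0.02450335 -2.87464041]
```

View pics/top0.png

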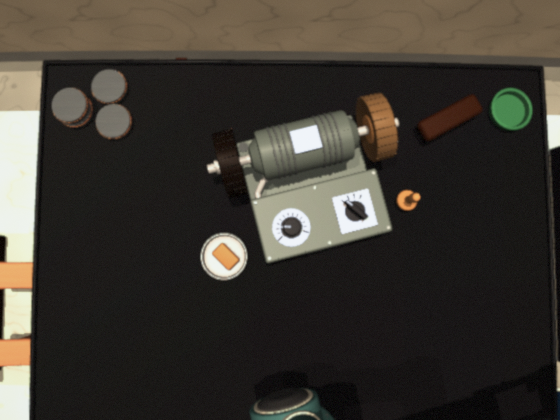

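View pics/side0.png

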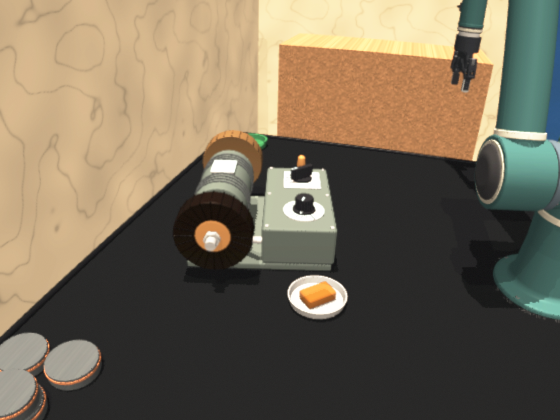

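The top view shows the timer at about (291,227), the switch at (355,211), the dish at (223,256) and the dauber at (408,200). The side view confirms the layout: timer nearer the camera, arm clear of the machine. Next I measure the plates.

```bash
cat > h.py <<'E'
import numpy as np, cv2
from cell import bot
from scipy.spatial.transform import Rotation as R
def ray(c,p,z):
    u=cv2.undistortPoints(np.array(p,float).reshape(-1,1,2),c['intrinsics'],np.array(c['D']))[:,0]
    d=np.c_[u,np.ones(len(u))]@R.from_euler('xyz',c['attitude']).as_matrix().T
    e=np.array(c['eye']); return e+d*((z-e[2])/d[:,2])[:,None]
def proj(c,P):
    M=R.from_euler('xyz',c['attitude']).as_matrix().T
    return cv2.projectPoints(np.array(P,float).reshape(-1,1,3),cv2.Rodrigues(M)[0],-M@np.array(c['eye']),c['intrinsics'],np.array(c['D']))[0][:,0]
E
python3 - <<'E'
from h import *
c=bot.capture('top');im=c['pixels'];hsv=cv2.cvtColor(im,cv2.COLOR_RGB2HSV)
w=((hsv[...,2]>180)&(hsv[...,1]<60)).astype(np.uint8)
C={}
for n,(x,y) in dict(timer=(291,227),switch=(355,211)).items():
    m=np.zeros_like(w);m[y-28:y+28,x-28:x+28]=w[y-28:y+28,x-28:x+28]
    pts=np.argwhere(m)[:,::-1].astype(np.float32)
    hull=cv2.convexHull(pts)
    W=ray(c,hull[:,0],0.102)[:,:2].astype(np.float32)
    if n=='timer': print(n,cv2.minEnclosingCircle(W),cv2.fitEllipse(W)); C[n]=np.array(cv2.fitEllipse(W)[0])
    else: r=cv2.minAreaRect(W);print(n,r);C[n]=np.array(r[0])
d=C['timer']-C['switch'];print('dist',np.linalg.norm(d),'yaw of machine',np.arctan2(-d[0],d[1]))
print(ray(c,[(408,200),(223,256)],0.03))
s=(c['pixels'][170:275,190:425]);cv2.imwrite('pics/crop0.png',cv2.resize(s,None,fx=3.4,fy=3.4,interpolation=2)[:,:,::-1])
# timer white line / knob positions projections
print(proj(c,[[*C['timer'],.134],[*C['switch'],.137]]))
E
```

```text
timer ((0.5211069583892822, 0.02228664420545101), 0.04526213929057121) ((0.5208244323730469, 0.022406334057450294), (0.0892331600189209, 0.08994220942258835), 52.9135627746582)
switch ((0.5582466721534729, -0.12325511872768402), (0.08795782923698425, 0.08862008154392242), 14.583478927612305)
dist 0.15039176459387532 yaw of machine 0.251473836832257
[[ 0.5903636  -0.27004459  0.03      ]
 [ 0.45413264  0.18174057  0.03      ]]
[[291.38474459 226.32425223]
 [357.35500729 209.3210394 ]]
```

View pics/crop0.png

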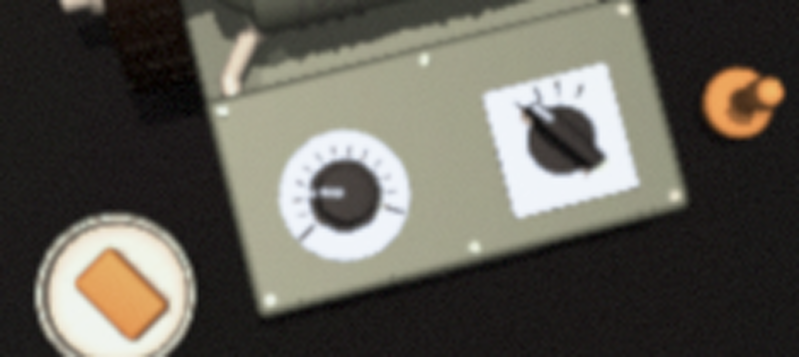

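The crop shows the timer pointer pointing left, which puts the timer at about 0.8 rad. The switch bar points up-left, the off position. Timer is at (0.521, 0.022), switch at (0.558, -0.123), machine yaw 0.25. Now I move over the timer with the wrist unwound, so one grasp covers the whole turn.

```bash
python3 -m inch '{"travel":[[0.0255,-0.028,0],[0.0255,-0.028,0],[0.0255,-0.028,0],[0.0255,-0.028,0],[0.0255,-0.028,0]],"twist":[0,0,0,0,0],"jaw":[1,1,1,1,1]}' 60
python3 -m inch '{"travel":[[0.0255,-0.028,0],[0.0255,-0.028,0],[0.0255,-0.028,0],[0.0255,-0.028,0],[0.0255,-0.028,0]],"twist":[0,0,0,0,0],"jaw":[1,1,1,1,1]}'
python3 -m inch '{"travel":[[0.0255,-0.028,0],[0.0255,-0.028,0],[0.0255,-0.028,0],[0.0255,-0.028,0],[0.0255,-0.028,0]],"twist":[0,0,0,0,0],"jaw":[1,1,1,1,1]}'
python3 -m inch '{"travel":[[0.0255,-0.028,0],[0.0255,-0.028,0],[0.0255,-0.028,0],[0.0255,-0.028,0],[0.0255,-0.028,0]],"twist":[0,0,0,0,0],"jaw":[1,1,1,1,1]}'
python3 -m inch '{"travel":[[0,0,0],[0,0,0],[0,0,0],[0,0,0],[0,0,0]],"twist":[-0.12,-0.12,-0.12,-0.12,-0.12],"jaw":[1,1,1,1,1]}'
python3 -m inch '{"travel":[[0,0,0],[0,0,0],[0,0,0],[0,0,0],[0,0,0]],"twist":[-0.12,-0.12,-0.12,-0.12,-0.12],"jaw":[1,1,1,1,1]}'
python3 -m inch '{"travel":[[0,0,0],[0,0,0],[0,0,0],[0,0,0],[0,0,0]],"twist":[-0.12,-0.12,-0.12,-0.12,-0.12],"jaw":[1,1,1,1,1]}'
python3 -m inch '{"travel":[[0,0,0],[0,0,0],[0,0,0],[0,0,0],[0,0,0]],"twist":[-0.12,-0.12,-0.12,-0.12,-0.12],"jaw":[1,1,1,1,1]}'
python3 -m inch '{"travel":[[0,0,0],[0,0,0],[0,0,0],[0,0,0],[0,0,0]],"twist":[-0.12,-0.12,-0.12,-0.12,-0.12],"jaw":[1,1,1,1,1]}'
cat >> h.py <<'E'
def go(x,y,z,yaw=None):
    s=bot.observe();p=np.array(s['position']);M=R.from_euler('xyz',s['eef_rot']).as_matrix()
    print('t',s['time_s'],'pos',p.round(4),'rot',np.round(s['eef_rot'],3),'q6',s['joint_positions'][5].round(3),'F',np.round(s['contact_force'],1),'T',np.round(s['torque'],2),'w',round(s['grip_width'],4),'g',round(s['grasp_force'],1))
    print('travel',(M.T@(np.array([x,y,z])-p)).round(4),'twist',None if yaw is None else round((s['eef_rot'][2]-yaw+np.pi)%(2*np.pi)-np.pi,3))
E
python3 -c "
from h import *
go(.521,.0224,.285,3.41)"
```

```text
time_s: 0.57
position: [0.2653, -0.4803, 0.4041]
eef_rot: [-3.141, -0.0, 0.268]
contact_force: [0.6, 0.6, -0.3]
grip_width: 0.0853
grasp_force: 0.0
time_s: 0.98
position: [0.351, -0.3113, 0.4045]
eef_rot: [-3.141, -0.0, 0.268]
contact_force: [0.1, -0.2, -0.5]
grip_width: 0.085
grasp_force: 0.0
time_s: 1.4
position: [0.4367, -0.1424, 0.4047]
eef_rot: [3.141, -0.0, 0.269]
contact_force: [1.2, -0.1, -0.1]
grip_width: 0.0858
grasp_force: 0.0
time_s: 1.82
position: [0.5225, 0.0265, 0.4046]
eef_rot: [3.141, 0.0, 0.269]
contact_force: [0.2, -0.7, 0.2]
grip_width: 0.0858
grasp_force: 0.0
time_s: 2.23
position: [0.5221, 0.0249, 0.4042]
eef_rot: [-3.141, 0.001, 0.875]
contact_force: [0.1, -0.8, 0.1]
grip_width: 0.0856
grasp_force: 0.0
time_s: 2.65
position: [0.522, 0.0246, 0.4043]
eef_rot: [-3.141, 0.0, 1.475]
contact_force: [0.2, -0.2, -0.7]
grip_width: 0.0855
grasp_force: 0.0
time_s: 3.07
position: [0.522, 0.0246, 0.4043]
eef_rot: [-3.141, -0.0, 2.075]
contact_force: [0.6, 0.3, -0.0]
grip_width: 0.0854
grasp_force: 0.0
time_s: 3.48
position: [0.522, 0.0246, 0.4043]
eef_rot: [-3.141, -0.001, 2.675]
contact_force: [0.5, -0.3, 0.4]
grip_width: 0.0854
grasp_force: 0.0
time_s: 3.9
position: [0.522, 0.0246, 0.4043]
eef_rot: [3.142, -0.001, -3.008]
contact_force: [-0.1, 0.2, 0.7]
grip_width: 0.0853
grasp_force: 0.0
t 3.9 pos [0.522  0.0246 0.4043] rot [ 3.142e+00 -1.000e-03 -3.008e+00] q6 -1.705 F [-0.1  0.2  0.7] T [-0.02  0.08 -0.01] w 0.0853 g 0.0
travel [ 0.0012 -0.002   0.1193] twist -0.135
```

```bash
python3 -m inch '{"travel":[[0.001,-0.002,0.03],[0,0,0.03],[0,0,0.03],[0,0,0.02],[0,0,0.009]],"twist":[-0.06,-0.06,0,0,0],"jaw":[1,1,1,1,1]}'
python3 -m inch '{"travel":[[0,0,0],[0,0,0],[0,0,0],[0,0,0],[0,0,0]],"twist":[0,0,0,0,0],"jaw":[0.2,0.2,0.2,0.2,0.2]}' 50
python3 -m inch '{"travel":[[0,0,0],[0,0,0],[0,0,0],[0,0,0],[0,0,0]],"twist":[0,0,0,0,0],"jaw":[0.2,0.2,0.2,0.2,0.2]}'
python3 -c "
from h import *
go(.521,.0224,.285,3.41)
c=bot.capture('top');cv2.imwrite('pics/c1.png',cv2.resize(c['pixels'][150:290,180:440],None,fx=3,fy=3)[:,:,::-1])"
```

```text
time_s: 4.32
position: [0.5196, 0.0225, 0.2818]
eef_rot: [3.14, -0.006, -2.894]
contact_force: [-1.2, -0.0, -1.0]
grip_width: 0.0855
grasp_force: 0.0
time_s: 4.73
position: [0.5229, 0.0215, 0.2885]
eef_rot: [-3.137, 0.004, -2.893]
contact_force: [-0.5, -6.4, 4.7]
grip_width: 0.0353
grasp_force: 49.8
time_s: 5.15
position: [0.5228, 0.0214, 0.2885]
eef_rot: [-3.138, 0.004, -2.894]
contact_force: [0.4, -5.6, 4.1]
grip_width: 0.0353
grasp_force: 49.9
t 5.15 pos [0.5228 0.0214 0.2885] rot [-3.138  0.004 -2.894] q6 -1.823 F [ 0.4 -5.6  4.1] T [-0.88  0.03  0.03] w 0.0353 g 49.9
travel [0.0015 0.0015 0.0035] twist -0.02
```

View pics/c1.png

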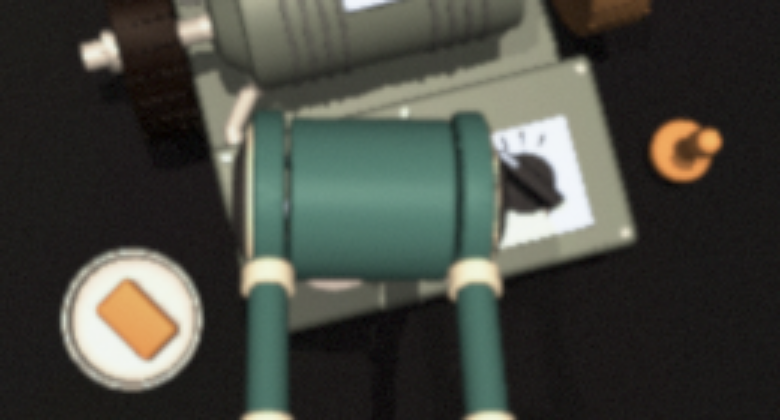

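The grip is on the knob (35 mm, 50 N). The arm hides the timer, and the dish and dauber haven't moved. Winding now.

```bash
for i in 1 2 3 4 5; do :; done
python3 -m inch '{"travel":[[0,0,0],[0,0,0],[0,0,0],[0,0,0],[0,0,0]],"twist":[0.12,0.12,0.12,0.12,0.12],"jaw":[0.2,0.2,0.2,0.2,0.2]}'
python3 -c "
from h import *
go(.521,.0224,.285)"
python3 -m inch '{"travel":[[0,0,0],[0,0,0],[0,0,0],[0,0,0],[0,0,0]],"twist":[0.12,0.12,0.12,0.12,0.12],"jaw":[0.2,0.2,0.2,0.2,0.2]}'
python3 -m inch '{"travel":[[0,0,0],[0,0,0],[0,0,0],[0,0,0],[0,0,0]],"twist":[0.12,0.12,0.12,0.12,0.12],"jaw":[0.2,0.2,0.2,0.2,0.2]}'
python3 -m inch '{"travel":[[0,0,0],[0,0,0],[0,0,0],[0,0,0],[0,0,0]],"twist":[0.12,0.12,0.12,0.12,0.12],"jaw":[0.2,0.2,0.2,0.2,0.2]}'
python3 -m inch '{"travel":[[0,0,0],[0,0,0],[0,0,0],[0,0,0],[0,0,0]],"twist":[0.12,0.12,0.12,0.12,0.12],"jaw":[0.2,0.2,0.2,0.2,0.2]}'
python3 -c "
from h import *
go(.521,.0224,.285)"
```

```text
time_s: 5.62
position: [0.5228, 0.0208, 0.2885]
eef_rot: [-3.139, 0.006, 2.784]
contact_force: [-0.6, -9.4, 3.8]
grip_width: 0.035
grasp_force: 49.9
t 5.6167 pos [0.5228 0.0208 0.2885] rot [-3.139  0.006  2.784] q6 -1.217 F [-0.6 -9.4  3.8] T [-1.57  0.11  0.09] w 0.035 g 49.9
travel [0.0023 0.0009 0.0035] twist None
time_s: 6.03
position: [0.5225, 0.0203, 0.2885]
eef_rot: [-3.141, 0.007, 2.185]
contact_force: [-2.0, -11.1, 5.7]
grip_width: 0.0353
grasp_force: 50.1
time_s: 6.45
position: [0.5219, 0.0201, 0.2884]
eef_rot: [3.14, 0.006, 1.585]
contact_force: [-5.1, -12.8, 8.8]
grip_width: 0.035
grasp_force: 50.3
time_s: 6.87
position: [0.5214, 0.0202, 0.2884]
eef_rot: [3.139, 0.005, 0.984]
contact_force: [-8.1, -11.9, 10.6]
grip_width: 0.0355
grasp_force: 50.6
time_s: 7.28
position: [0.521, 0.0207, 0.2884]
eef_rot: [3.138, 0.003, 0.384]
contact_force: [-9.0, -9.0, 11.1]
grip_width: 0.0352
grasp_force: 50.7
t 7.2833 pos [0.521  0.0207 0.2884] rot [3.138e+00 3.000e-03 3.840e-01] q6 1.183 F [-9.  -9.  11.1] T [-1.35  1.46  0.07] w 0.0352 g 50.7
travel [ 0.0006 -0.0016  0.0034] twist None
```

```bash
python3 -m inch '{"travel":[[0,0,0],[0,0,0],[0,0,0]],"twist":[0.1,0.1,0.08],"jaw":[0.2,0.2,0.2]}'
python3 -c "
from h import *
go(.521,.0224,.285)"
python3 -m inch '{"travel":[[0,0,0],[0,0,0]],"twist":[0.06,0.06],"jaw":[0.2,0.2]}'
python3 -c "
from h import *
go(.521,.0224,.285)"
```

```text
time_s: 7.53
position: [0.5209, 0.021, 0.2884]
eef_rot: [3.138, 0.002, 0.105]
contact_force: [-9.3, -7.4, 12.6]
grip_width: 0.0351
grasp_force: 50.7
t 7.5333 pos [0.5209 0.021  0.2884] rot [3.138e+00 2.000e-03 1.050e-01] q6 1.462 F [-9.3 -7.4 12.6] T [-1.13  1.64  0.09] w 0.0351 g 50.7
travel [ 0.0002 -0.0014  0.0034] twist None
time_s: 7.7
position: [0.521, 0.0211, 0.2884]
eef_rot: [3.138, 0.001, -0.013]
contact_force: [-2.0, -7.1, 8.6]
grip_width: 0.0353
grasp_force: 50.6
t 7.7 pos [0.521  0.0211 0.2884] rot [ 3.138e+00  1.000e-03 -1.300e-02] q6 1.58 F [-2.  -7.1  8.6] T [-1.3  -0.41 -0.01] w 0.0353 g 50.6
travel [-0.     -0.0013  0.0034] twist None
```

```bash
python3 -m inch '{"travel":[[0,0,0],[0,0,0]],"twist":[0.06,0.06],"jaw":[0.2,0.2]}'
python3 -c "
from h import *
go(.521,.0224,.285)"
python3 -m inch '{"travel":[[0,0,0],[0,0,0]],"twist":[0.06,0.06],"jaw":[0.2,0.2]}'
python3 -c "
from h import *
go(.521,.0224,.285)"
python3 -m inch '{"travel":[[0,0,0],[0,0,0]],"twist":[0.06,0.06],"jaw":[0.2,0.2]}'
python3 -c "
from h import *
go(.521,.0224,.285)"
```

```text
time_s: 7.87
position: [0.5223, 0.0211, 0.2884]
eef_rot: [3.138, -0.004, -0.132]
contact_force: [-2.8, -6.3, 6.3]
grip_width: 0.0355
grasp_force: 50.8
t 7.8667 pos [0.5223 0.0211 0.2884] rot [ 3.138 -0.004 -0.132] q6 1.699 F [-2.8 -6.3  6.3] T [-1.18  0.41  1.11] w 0.0355 g 50.8
travel [-0.0015 -0.0012  0.0034] twist None
time_s: 8.03
position: [0.5236, 0.0207, 0.2885]
eef_rot: [3.139, -0.009, -0.251]
contact_force: [3.9, -10.1, -3.1]
grip_width: 0.035
grasp_force: 50.6
t 8.0333 pos [0.5236 0.0207 0.2885] rot [ 3.139 -0.009 -0.251] q6 1.819 F [  3.9 -10.1  -3.1] T [-1.71 -0.62  0.58] w 0.035 g 50.6
travel [-0.003  -0.001   0.0035] twist None
time_s: 8.2
position: [0.5247, 0.02, 0.2887]
eef_rot: [3.139, -0.014, -0.37]
contact_force: [12.1, -15.5, -8.4]
grip_width: 0.035
grasp_force: 50.7
t 8.2 pos [0.5247 0.02   0.2887] rot [ 3.139 -0.014 -0.37 ] q6 1.939 F [ 12.1 -15.5  -8.4] T [-2.62 -2.16  0.35] w 0.035 g 50.7
travel [-0.0044 -0.0009  0.0036] twist None
```

The torque spiked to 1.1 N·m and then the knob slipped in the pads, so the stop is reached. I release, lift and move over the switch, then check.

```bash
python3 -m inch '{"travel":[[0,0,0],[0,0,0],[0,0,0],[0,0,0]],"twist":[0,0,0,0],"jaw":[1,1,1,1]}'
python3 -m inch '{"travel":[[0,0,-0.02],[0,0,-0.03],[0,0,-0.03]],"twist":[0,0,0],"jaw":[1,1,1]}'
python3 -m inch '{"travel":[[0.0166,0.0242,0],[0.0166,0.0242,0],[0.0166,0.0242,0],[0.0166,0.0242,0],[0.0166,0.0242,0]],"twist":[0,0,0,0,0],"jaw":[1,1,1,1,1]}'
python3 -m inch '{"travel":[[0,0,0],[0,0,0],[0,0,0],[0,0,0],[0,0,0]],"twist":[-0.12,-0.12,-0.12,-0.12,-0.12],"jaw":[1,1,1,1,1]}'
python3 -m inch '{"travel":[[0,0,0],[0,0,0],[0,0,0],[0,0,0],[0,0,0]],"twist":[-0.12,-0.12,-0.12,-0.12,-0.12],"jaw":[1,1,1,1,1]}'
python3 -c "
from h import *
go(.558,-.1233,.286,.88)
c=bot.capture('top');d=bot.capture('side')
a=cv2.resize(c['pixels'][150:290,200:400],None,fx=2.8,fy=2.8);b=cv2.resize(d['pixels'][150:240,250:350],None,fx=2,fy=2)
o=np.zeros((392,770,3),np.uint8);o[:392,:560]=a;o[:180,565:765]=b
cv2.imwrite('pics/c2.png',o[:,:,::-1])"
```

```text
time_s: 8.53
position: [0.5216, 0.0227, 0.2863]
eef_rot: [-3.141, -0.001, -0.371]
contact_force: [0.6, -0.2, -0.2]
grip_width: 0.0812
grasp_force: 0.0
time_s: 8.78
position: [0.5206, 0.0228, 0.3653]
eef_rot: [3.141, 0.003, -0.371]
contact_force: [1.4, 0.4, -0.1]
grip_width: 0.0853
grasp_force: 0.0
time_s: 9.2
position: [0.555, -0.1213, 0.3661]
eef_rot: [-3.141, -0.0, -0.37]
contact_force: [0.6, 0.7, -0.5]
grip_width: 0.0857
grasp_force: 0.0
time_s: 9.62
position: [0.5549, -0.1203, 0.3657]
eef_rot: [-3.141, 0.0, 0.235]
contact_force: [0.6, -0.7, -0.2]
grip_width: 0.0854
grasp_force: 0.0
time_s: 10.03
position: [0.5549, -0.12, 0.3657]
eef_rot: [-3.141, -0.0, 0.835]
contact_force: [-0.4, 0.5, -0.1]
grip_width: 0.0856
grasp_force: 0.0
t 10.0333 pos [ 0.5549 -0.12    0.3657] rot [-3.141 -0.     0.835] q6 0.478 F [-0.4  0.5 -0.1] T [-0.04  0.02 -0.01] w 0.0856 g 0.0
travel [-0.0003  0.0045  0.0797] twist -0.045
```

View pics/c2.png

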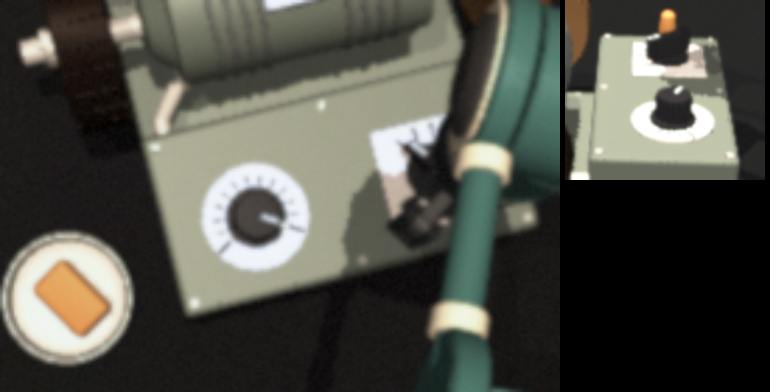

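The top view shows the timer pointer near the clockwise long mark at about (298,229) in the crop. The soap and dish haven't moved, and the open fingers are around the switch bar. Next I measure the pointer angle.

Run:
```python
from h import *
c=bot.capture('top');g=cv2.cvtColor(c['pixels'],cv2.COLOR_RGB2GRAY)
x0,y0=281,216;s=g[y0:y0+22,x0:x0+24];print(s)
C=np.array([.5215,.0222]);h=[]
for z,rad in((.134,.0155),(.134,.012),(.102,.036)):
    a=np.arange(-np.pi,np.pi,.02)
    P=proj(c,np.c_[C[0]+rad*np.cos(a),C[1]+rad*np.sin(a),0*a+z]).astype(np.float32)
    v=cv2.remap(g.astype(np.float32),P[:,0],P[:,1],1)[:,0]
    v=np.convolve(v,np.ones(5)/5,'same')
    if z>.12: k=v.argmax();w=np.clip(v-v.max()*.6,0,None);print('pointer',a[k],'rel',a[k]-.2515,'timer',2.1-(a[k]-.2515),(w*a).sum()/w.sum())
    else: print('marks',[ (round(a[k]-.2515,2),int(v[k])) for k in np.argsort(v)[:12]])
```

```text
[[242 233 212 220 237 238 226 205 191 188 182 176 191 217 219 211 219 239
  243 239 235 239 242 243]
 [242 241 232 220 223 208 169 131 116 112 111 109 119 135 154 187 222 238
  239 227 216 232 242 243]
 [241 242 236 214 168 131  97  73  69  72  71  67  67  74  93 130 179 220
  225 217 223 237 243 244]
 [232 236 220 169 110  78  65  59  65  65  63  64  61  62  65  79 111 154
  194 223 238 242 243 243]
 [221 212 168 110  77  65  63  64  70  68  69  68  66  66  62  61  64  93
  154 221 239 241 240 238]
 [225 169 109  73  65  63  68  69  70  69  68  69  69  69  64  62  58  67
  112 179 224 233 225 222]
 [211 131  73  57  61  69  71  73  71  70  68  67  69  67  68  65  61  59
   75 122 182 220 217 221]
 [171  99  64  55  66  70  73  72  70  69  71  68  68  66  66  67  64  61
   59  92 168 228 237 239]
 [135  76  61  56  68  71  73  71  71  71  70  69  69  70  69  67  66  61
   57  79 148 223 240 242]
 [118  69  54  57  72  73  71  71  71  72  72  73  80  85  81  73  67  66
   58  64 118 191 228 230]
 [116  69  54  60  69  72  71  72  70  71  70  79 114 142 131 109  97  83
   68  58 101 17
[... 923 characters left out ...]
92 201 221 198 163 128  97  79  63  52  44  49  56  70  95 131 168 201
  232 242 243 244 244 243]
 [168 216 237 237 227 197 169 142 117  99  94 101 113 134 171 207 229 238
  242 243 244 244 243 244]]
pointer -1.901592653589792 rel -2.153092653589792 timer 4.253092653589793 -1.9104130163038138
pointer -1.941592653589792 rel -2.193092653589792 timer 4.293092653589792 -1.9131523882128214
marks [(np.float64(-3.39), 146), (np.float64(2.89), 146), (np.float64(2.13), 180), (np.float64(2.11), 180), (np.float64(2.15), 185), (np.float64(2.09), 188), (np.float64(-2.11), 188), (np.float64(-2.13), 189), (np.float64(-2.09), 192), (np.float64(-3.37), 194), (np.float64(2.87), 195), (np.float64(-2.15), 196)]
```

The timer reads 4.2, at its stop, and the dial marks at ±2.11 confirm the machine yaw. Now I grip the switch bar.

```bash
python3 -m inch '{"travel":[[0,0.0045,0.02],[0,0,0.025],[0,0,0.02],[0,0,0.0135]],"twist":[-0.045,0,0,0],"jaw":[1,1,1,1]}'
python3 -m inch '{"travel":[[0,0,0],[0,0,0],[0,0,0],[0,0,0],[0,0,0]],"twist":[0,0,0,0,0],"jaw":[0,0,0,0,0]}' 80
python3 -m inch '{"travel":[[0,0,0],[0,0,0],[0,0,0],[0,0,0]],"twist":[0,0,0,0],"jaw":[0,0,0,0]}'
python3 -c "
from h import *
go(.558,-.1233,.286,.88)"
```

```text
time_s: 10.52
position: [0.5574, -0.1231, 0.285]
eef_rot: [-3.139, 0.001, 0.87]
contact_force: [-0.1, -0.5, 0.3]
grip_width: 0.0853
grasp_force: 0.0
time_s: 10.93
position: [0.559, -0.1236, 0.2888]
eef_rot: [3.139, -0.001, 0.873]
contact_force: [0.6, 0.0, -0.7]
grip_width: 0.0255
grasp_force: 0.0
time_s: 11.27
position: [0.5593, -0.124, 0.2889]
eef_rot: [3.138, -0.001, 0.874]
contact_force: [1.7, -2.6, 6.8]
grip_width: 0.0113
grasp_force: 81.6
t 11.2667 pos [ 0.5593 -0.124   0.2889] rot [ 3.138e+00 -1.000e-03  8.740e-01] q6 0.436 F [ 1.7 -2.6  6.8] T [-0.36 -0.22 -0.04] w 0.0113 g 81.6
travel [-0.0003 -0.0014  0.0029] twist -0.006
```

```bash
python3 -m inch '{"travel":[[0,0,0],[0,0,0],[0,0,0],[0,0,0],[0,0,0]],"twist":[0.1,0.1,0.1,0.1,0.1],"jaw":[0,0,0,0,0]}'
python3 -m inch '{"travel":[[0,0,0],[0,0,0],[0,0,0],[0,0,0],[0,0,0]],"twist":[0.1,0.1,0.1,0.1,0.1],"jaw":[0,0,0,0,0]}'
python3 -c "
from h import *
go(.558,-.1233,.286,-.38)"
python3 -m inch '{"travel":[[0,0,0],[0,0,0],[0,0,0]],"twist":[0.1,0.1,0.05],"jaw":[0,0,0]}'
python3 -c "
from h import *
go(.558,-.1233,.286,-.38)"
python3 -m inch '{"travel":[[0,0,0],[0,0,0]],"twist":[0.03,0.01],"jaw":[0,0]}'
python3 -c "
from h import *
go(.558,-.1233,.286,-.38)"
```

```text
time_s: 11.68
position: [0.5594, -0.1242, 0.2889]
eef_rot: [3.138, -0.003, 0.369]
contact_force: [2.0, -3.5, 5.1]
grip_width: 0.0114
grasp_force: 81.5
time_s: 12.1
position: [0.5594, -0.1244, 0.2889]
eef_rot: [3.14, -0.005, -0.13]
contact_force: [3.3, -4.5, 4.6]
grip_width: 0.0115
grasp_force: 81.5
t 12.1 pos [ 0.5594 -0.1244  0.2889] rot [ 3.14  -0.005 -0.13 ] q6 1.44 F [ 3.3 -4.5  4.6] T [-0.66 -0.39  0.26] w 0.0115 g 81.5
travel [-0.0016 -0.0009  0.0029] twist 0.25
time_s: 12.35
position: [0.5595, -0.1244, 0.2889]
eef_rot: [3.14, -0.005, -0.379]
contact_force: [2.5, -5.2, 4.9]
grip_width: 0.0113
grasp_force: 81.7
t 12.35 pos [ 0.5595 -0.1244  0.2889] rot [ 3.14  -0.005 -0.379] q6 1.689 F [ 2.5 -5.2  4.9] T [-0.74 -0.38  0.5 ] w 0.0113 g 81.7
travel [-0.0018 -0.0005  0.0029] twist 0.001
time_s: 12.52
position: [0.5595, -0.1244, 0.2889]
eef_rot: [3.14, -0.005, -0.414]
contact_force: [1.6, -3.5, 4.8]
grip_width: 0.0114
grasp_force: 85.6
t 12.5167 pos [ 0.5595 -0.1244  0.2889] rot [ 3.14  -0.005 -0.414] q6 1.725 F [ 1.6 -3.5  4.8] T [-0.63 -0.46  1.45] w 0.0114 g 85.6
travel [-0.0018 -0.0004  0.0029] twist -0.034
```

The torque rose from 0.26 to 1.45 N·m, so the bar is at its end stop. One last look.

```bash
python3 -m inch '{"travel":[[0,0,0],[0,0,0],[0,0,0]],"twist":[0,0,0],"jaw":[0,0,0]}'
python3 -c "
from h import *
go(.558,-.1233,.286,-.38)
c=bot.capture('top');d=bot.capture('side')
o=np.zeros((450,760,3),np.uint8);o[:,:]=0
o[:420]=np.hstack([cv2.resize(c['pixels'][140:300,190:430],(440,294)),np.zeros((294,0,3),np.uint8)])[:0].sum() if 0 else 0
o[:294,:440]=cv2.resize(c['pixels'][140:300,190:430],(440,294));o[:450,445:760]=cv2.resize(d['pixels'][120:330,220:367],(315,450))
cv2.imwrite('pics/c3.png',o[:,:,::-1])"
```

```text
time_s: 12.77
position: [0.5595, -0.1244, 0.2889]
eef_rot: [3.14, -0.005, -0.412]
contact_force: [2.7, -4.4, 4.5]
grip_width: 0.0116
grasp_force: 84.9
t 12.7667 pos [ 0.5595 -0.1244  0.2889] rot [ 3.14  -0.005 -0.412] q6 1.723 F [ 2.7 -4.4  4.5] T [-0.72 -0.44  1.32] w 0.0116 g 84.9
travel [-0.0018 -0.0004  0.0029] twist -0.032
```

View pics/c3.png

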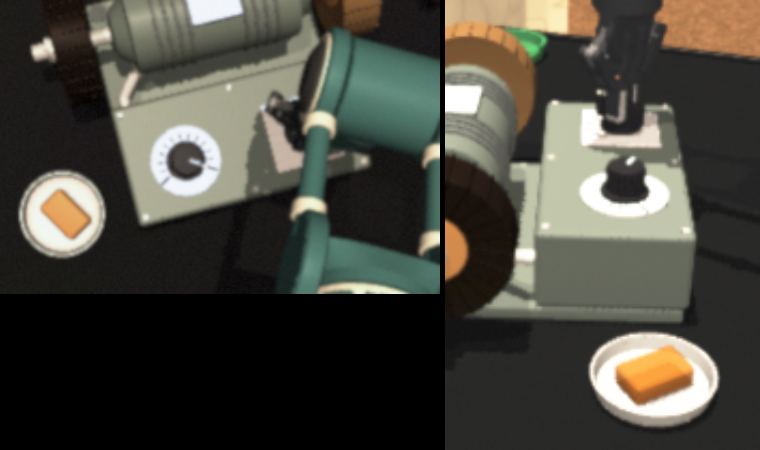

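The gripper is holding the switch bar at its stop with a steady 1.3 N·m. The timer pointer is still at the wound mark, at about (195,162), and the soap is in its dish.

```bash
python3 -c "
from cell import bot
print(bot.finish_job())"
```

```text
the job is handed in; nothing more can be done
None
```

I wound the timer to its stop (4.2 rad by the top camera), then turned the switch to its third position, where the gripper was still holding it when I handed the job in at about 13 s. The soap and dish stayed put; nothing touched the dauber, though the arm hid it in the last picture.

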